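# Sort handrail blanks through the width gauge

## Robot

A 6-joint arm with a two-finger parallel gripper is mounted at the origin on the work surface. World frame = base frame: x ahead of the robot, y to its left, z up, the work surface at z = 0. Lengths are in m, angles in rad, forces in N, time in s.
With the tool pointing down it reaches from about 0.35 to 0.725 m from the base axis. Payload 6 kg.
Tool frame: the origin (TCP) lies midway between the tips of the shut fingers; the grasp point (between the pads) lies 19 mm behind it; z points along the fingers, y is the line along which they close (so a half turn about z gives the same grasp; the last joint's range is limited). The gripper opens to 85 mm and grips with 20 to 120 N. Pads are 22 mm wide; open, the fingers measure 114 mm over their backs; the gripper's body (76 mm by 85 mm) begins 54 mm behind the grasp point. The pads swing forward as they close: fully open they stand 13 mm farther back than shut.
Start: joints at [1.513, 0.04, 0.085, 0, -1.615, -0.334], TCP at [0.229, 0.555, 0.231] pointing down, gripper open.
Joint ranges: [-2.56, 2.56], [-1.29, 2.01], [-1.08, 1.49], [-3.29, 1.98], [-2.81, -0.18], [-2.99, 2.99]. Speed limits (rad/s): [2.57, 2.57, 3.01, 3.14, 3.14, 3.14].

## Interface

Orientations are given as [roll, pitch, yaw] about the fixed x, y, z axes, in that order (R = Rz(yaw) Ry(pitch) Rx(roll)).
In Python, from plant import monitor, capture, order gives the robot as it stands.
- The arm moves only by the shell command python3 -m jog 'ROWS' [FORCE]. ROWS is text: rows parted by semicolons, each of 7 numbers parted by spaces: the shift along the world's x, y, z in mm, then the turn, a rotation vector about the world's x, y, z in rad, then the closure in counts, from 0 (fully open) to 255 (shut). In form: tx ty tz wx wy wz jaw; .... A call has 1 to 8 rows; each row shifts and turns the commanded pose from where the row before left it; what a row does not reach is not made up. A row lasts 1/8 s, in which the tool goes at most 62.5 mm and 10.7 degrees, less where a joint would pass 70% of its speed; a pose out of reach is approached as far as the arm can. A call with a gripper value outside its range is refused whole. The fingers move at their own pace and stop on an object; FORCE is the grip in N (left out, the last holds). Time passes only in rows, so rows that do not move let the fingers close. It gives the time, the measured TCP pose, the force, the opening and the grip force at its end, in the units of the state.
- monitor.get_state(): the state, without advancing time (a new reading comes with each control period).
- capture(name): name is "scene" or "top"; returns a dict with "color" (384x512x3 uint8, red, green, blue), "vertical_fov" (degrees; the focal length in pixels is half the picture's height over the tangent of half this angle, whatever the lens; pixels are square), "cx", "cy" (the principal point, pixels), "k1" (the pictures are not rectified: a ray, as slopes to the right and down, at radius r is drawn at 1 + k1 r^2 times it, then the intrinsics apply), "cam_to_world" (4x4, takes a point from camera to world coordinates). Camera axes: x right, y down, z forward; pixel columns grow to the right and rows downward; lengths in m; the calibration is good to about 2 mm. A picture is of the moment at which its call begins. There is no depth.
- order.sign_off(): hands the job in; it is judged then, once.
The state is a dict: "time": time; "joint_pos": joint angles; "qvel": joint speeds; "joint_torque": joint torques, N m; "position": TCP position; "orientation": TCP orientation; "force": force on the tool from outside, world axes, zero at the start; "moment": the same for the moment, N m; "width": finger opening in m; "gripper_force": force on a finger pad.
Only numpy, scipy, OpenCV 4.12 (cv2) and the standard library are available. Lean on these libraries where they do the work, as an engineer would, in place of code of your own. Each camera call takes 0.05 s, during which the arm holds its last target. There are 200 camera calls.

## Task

Try the three loose handrail blanks in the width gauge on the bench: slide each one that fits lengthwise through the gauge's channel from the flared side until it lies on the bench clear of the far end, and put each one that is too wide flat inside the grey rework tray. Nothing may be lifted over or taken round the gauge to its far side, the gauge's setting must stay as it is, and the other things on the bench should be left alone.

Things in the scene. Friction and masses are not known exactly. Their poses are not given: they have to be found in the camera images.
- blank_1: wooden handrail blank, 84 mm long (x axis), 44 mm high: the lower 30 mm has flat upright sides at full width, the crown above is 8 mm narrower each side. Same profile for all three blanks, but widths (along y) differ, each between 48 and 66 mm: not told, to be found by trying. Origin: centre of underside, z up. About 130 g, slides easily on the bench
- blank_2: wooden handrail blank, 84 mm long (x axis), 44 mm high: the lower 30 mm has flat upright sides at full width, the crown above is 8 mm narrower each side. Same profile for all three blanks, but widths (along y) differ, each between 48 and 66 mm: not told, to be found by trying. Origin: centre of underside, z up. About 130 g, slides easily on the bench
- blank_3: wooden handrail blank, 84 mm long (x axis), 44 mm high: the lower 30 mm has flat upright sides at full width, the crown above is 8 mm narrower each side. Same profile for all three blanks, but widths (along y) differ, each between 48 and 66 mm: not told, to be found by trying. Origin: centre of underside, z up. About 130 g, slides easily on the bench
- gauge: fixed width gauge: open-topped channel between two steel cheeks 40 mm high, on the bare bench; blanks go through along its +x. Straight from x -20 to +20 mm; from -55 to -20 both cheeks flare at 30 degrees as lead-in, 20 mm each. Fixed cheek: inner face y = +28.5 mm, 24 mm thick. Sliding jaw: inner face y = 28.5 mm minus opening; its guide and knob reach y -124, 42 mm high. Origin on bench, z up
- jaw (a joint): opening of the gauge's channel between the straight inner faces, in m. Set by the last user, differs every time (53 to 62 mm), clamped: it holds against about 80 N
- jaw_face (a point): point on the sliding jaw's inner face, middle of its straight part, 20 mm above the bench
- tray: shallow grey rework tray fixed to the bench: 220 (its x) x 130 (its y) x 20 mm outside, walls and floor 5 mm. Origin: centre of its underside
- wax_tin: small aluminium tin of wax, 44 mm across, 60 mm tall, standing among the blanks. Bystander, origin on its underside
- glue: yellow glue bottle, 60 mm across, 160 mm tall, upright. Bystander, origin on its underside
- tape: black tape measure standing on its edge, 70 x 32 x 62 mm. Bystander, origin on its underside
- square: combination square lying flat: yellow stock 22 x 110 x 16 mm centred on the origin, steel rule along its +x, 200 mm long. Bystander, origin on its underside
- clamp: C-clamp lying flat, 110 mm frame, 20 mm high, its jaws along +x, overall about 100 x 150 mm. Bystander, origin on its underside
- offcut: thin moulding offcut, 150 (along its x) x 35 x 27 mm. Bystander, origin on its underside
Mind the look-alikes: they are no part of the job. What is shaped like the blank_1 but blue or red is not meant.

How it is judged:
By the outcome, as a careful person would: the job done as asked, in the order asked, and still so for the second after the job is handed in, with the robot touching nothing.
It also fails if it takes over 72 s, if anything falls off the work surface, if the arm or the gripper's body presses on something with over 40 N, if the wrist force passes 120 N, or if a joint passes its speed limit or range.

## Working session

There is one attempt and no reset: what is moved stays moved. The work goes in short steps, Python scripts to look and compute and a shell command to move; the robot and the scene stay as the last step left them, time stands still between calls to the robot, and variables do not carry over. Pictures are saved under pics/ and viewed, at most 10 in all, crops included, and the job is handed in when it is done.

```bash
ls; mkdir -p pics; cat > h.py <<'E'
import numpy as np, cv2
from plant import monitor, capture, order
def snap(n,f=None):
    c=capture(n)
    if f: cv2.imwrite('pics/'+f,c['color'][:,:,::-1])
    return c
def ray(c,u,v):
    f=c['color'].shape[0]/2/np.tan(np.radians(c['vertical_fov'])/2)
    p=np.array([(u-c['cx'])/f,(v-c['cy'])/f]);q=p.copy()
    for _ in range(20): q=p/(1+c['k1']*(q@q))
    M=np.array(c['cam_to_world']);return M[:3,3],M[:3,:3]@np.array([q[0],q[1],1])
def onz(c,u,v,z):
    o,d=ray(c,u,v);return o+d*(z-o[2])/d[2]
def proj(c,P):
    M=np.array(c['cam_to_world']);p=M[:3,:3].T@(np.array(P)-M[:3,3]);q=p[:2]/p[2]
    f=c['color'].shape[0]/2/np.tan(np.radians(c['vertical_fov'])/2)
    return q*(1+c['k1']*(q@q))*f+np.array([c['cx'],c['cy']])
E
python3 - <<'E'
from h import *
import pickle
a=snap('scene','s0.png');b=snap('top','t0.png')
pickle.dump((a,b),open('c0.pkl','wb'))
for c in(a,b): print(np.round(c['cam_to_world'],3).tolist(),c['vertical_fov'],c['k1'])
print(monitor.get_state())
E
```

```text
pics
[[0.002, 0.679, -0.734, 1.325], [1.0, 0.011, 0.012, -0.089], [0.016, -0.734, -0.679, 0.791], [0.0, 0.0, 0.0, 1.0]] 50.10742178946133 -0.05034864439390697
[[-0.003, -0.984, 0.18, 0.298], [-1.0, 0.003, -0.002, -0.059], [0.002, -0.18, -0.984, 1.143], [0.0, 0.0, 0.0, 1.0]] 52.94238646764331 -0.09985539702326963
{'time': 0.1, 'joint_pos': array([ 1.51267473e+00,  4.07580078e-02,  8.38777325e-02, -3.83479771e-04,
       -1.61548110e+00, -3.33677602e-01]), 'qvel': array([-0.00133643, -0.00174351,  0.00133179,  0.00206843, -0.00125492,
        0.00051677]), 'joint_torque': array([-4.80418472e-03, -3.69350302e+01,  3.48284626e+01,  6.95173010e+00,
       -4.58947790e-03,  1.63572047e-06]), 'position': array([0.22895118, 0.554279  , 0.2303619 ]), 'orientation': array([ 3.13998845e+00, -1.50591559e-04, -3.91782247e-01]), 'force': array([-0.48853242,  0.52875335,  0.31486647]), 'moment': array([-0.0414301 ,  0.02924592,  0.04640701]), 'gripper_force': 0.0, 'width': 0.08549042608722117}
```

View pics/t0.png

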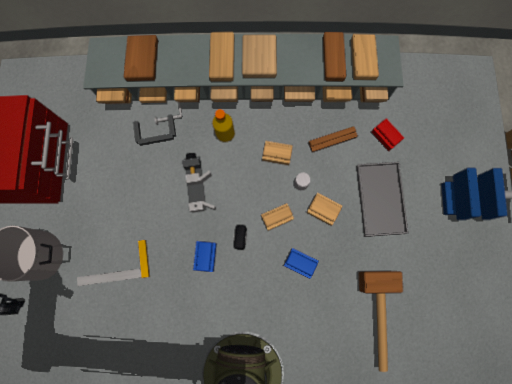

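View pics/s0.png

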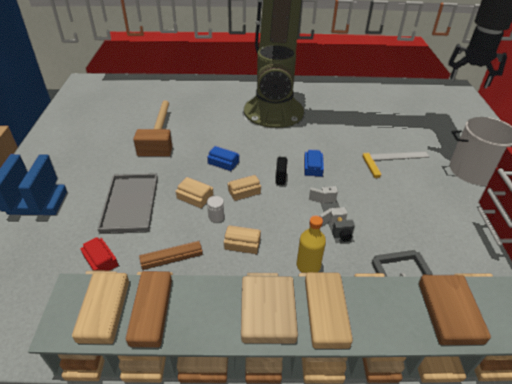

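```bash
python3 - <<'E'
from h import *
import pickle
a,b=pickle.load(open('c0.pkl','rb'))
t=cv2.resize(b['color'][135:235,165:265],(600,600),interpolation=cv2.INTER_CUBIC)
s=cv2.resize(a['color'][170:290,280:360],None,fx=5,fy=5,interpolation=cv2.INTER_CUBIC)
cv2.imwrite('pics/g1.png',t[:,:,::-1])
cv2.imwrite('pics/g2.png',s[:,:,::-1])
cv2.imwrite('pics/b1.png',cv2.resize(b['color'][135:235,255:355],(600,600),interpolation=cv2.INTER_CUBIC)[:,:,::-1])
for n,p in dict(b1=(277,152),b2=(324,209),b3=(277,216),tin=(302,181),tray=(381,200),g=(200,185)).items(): print(n,onz(b,*p,.03).round(3))
hsv=cv2.cvtColor(b['color'],cv2.COLOR_RGB2HSV)
for p in [(277,152),(324,209),(277,216),(333,139)]: print(hsv[p[1],p[0]])
E
```

```text
b1 [ 0.639 -0.102  0.03 ]
b2 [ 0.466 -0.238  0.03 ]
b3 [ 0.446 -0.1    0.03 ]
tin [ 0.55  -0.175  0.03 ]
tray [ 0.492 -0.409  0.03 ]
g [0.539 0.127 0.03 ]
[ 16 138 200]
[ 16 137 196]
[ 16 138 187]
[ 13 171 100]
```

View pics/g1.png

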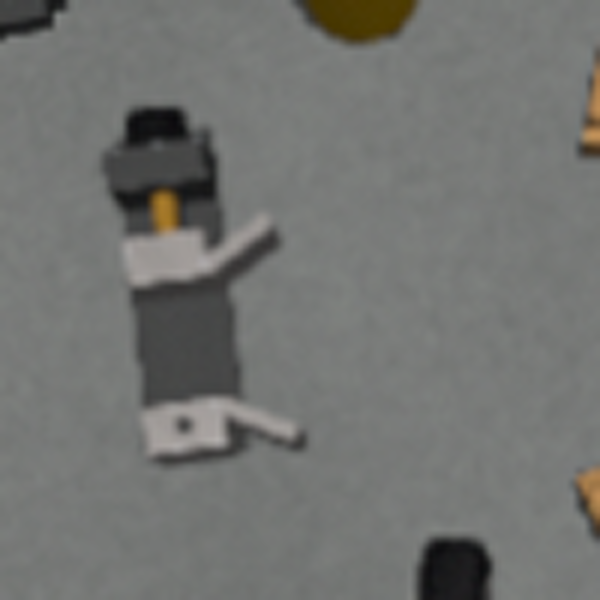

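View pics/g2.png

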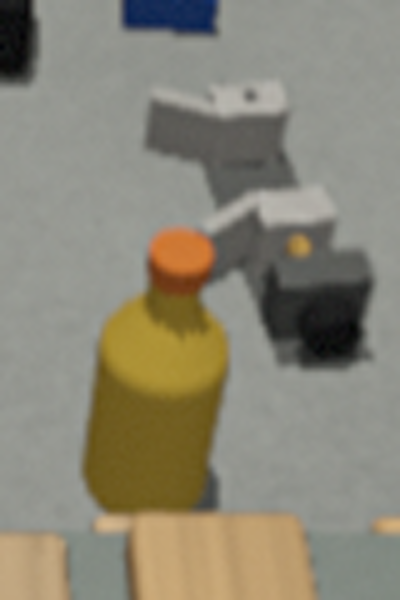

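View pics/b1.png

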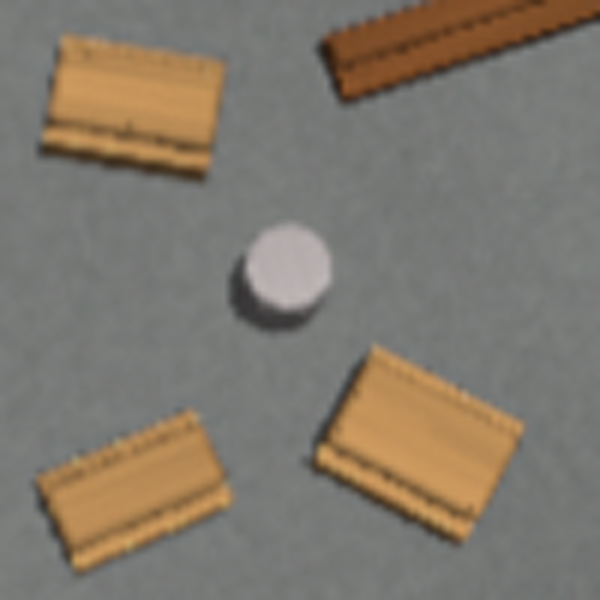

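The top view shows light-wood blanks at (277,152), (324,209) and (277,216). The look-alikes are blue (205,256) and (301,263), red (388,134), and the brown offcut (333,139). The close crop confirms the three light-wood pieces, with the tin between them. The gauge's flare faces right in the image (-y world), and the fixed cheek is the lower one, nearer the robot.

```bash
cat >> h.py <<'E'
def blanks(c,z=.03):
    hsv=cv2.cvtColor(c['color'],cv2.COLOR_RGB2HSV)
    m=cv2.inRange(hsv,(11,90,110),(22,200,255));m[:110]=0
    out=[]
    for k in cv2.findContours(m,cv2.RETR_EXTERNAL,cv2.CHAIN_APPROX_NONE)[0]:
        if cv2.contourArea(k)<150: continue
        P=np.array([onz(c,*p[0],z)[:2]*1000 for p in k],np.float32)
        out.append((cv2.boxPoints(cv2.minAreaRect(P)),cv2.minAreaRect(P)))
    return out
E
python3 - <<'E'
from h import *
import pickle
a,b=pickle.load(open('c0.pkl','rb'))
for p,r in blanks(b):
    (cx,cy),(w,h),_=r; e=p[1]-p[0] if np.linalg.norm(p[1]-p[0])>np.linalg.norm(p[2]-p[1]) else p[2]-p[1]
    an=np.degrees(np.arctan2(e[1],e[0]))%180
    print('blank',round(cx),round(cy),'size',sorted((round(w),round(h))),'long axis deg',round(an,1))
T=lambda u,v:(165+u/6-.4,135+v/6-.4)
S=lambda u,v:(280+u/5-.4,170+v/5-.4)
for n,q in dict(fix_in_L=(143,408),fix_in_R=(226,398),fix_out_L=(150,457),fix_out_R=(230,448),jaw_in_L=(132,285),jaw_in_R=(210,275),flF=(302,428),flJ=(268,213),flJ2=(279,237)).items(): print(n,(onz(b,*T(*q),.04)*1000).round(0)[:2])
for n,q in dict(fix_outL=(285,83),fix_outR=(212,87),fix_inL=(284,109),fix_inR=(218,113),flF=(152,87),jaw_inR=(258,190),jaw_inL=(322,185),jaw_outL=(335,216),jaw_outR=(264,222)).items(): print('S',n,(onz(a,*S(*q),.04)*1000).round(0)[:2])
# tray
for q in [(357,164),(399,163),(407,234),(362,236)]: print('tray',(onz(b,*q,.02)*1000).round(0)[:2])
E
```

```text
blank 115 -395 size [22, 216] long axis deg 0.1
blank 254 -404 size [55, 109] long axis deg 91.0
blank 444 -101 size [51, 84] long axis deg 113.6
blank 467 -240 size [65, 84] long axis deg 61.1
blank 640 -102 size [57, 83] long axis deg 80.0
blank 683 -273 size [33, 149] long axis deg 109.0
fix_in_L [484. 158.]
fix_in_R [489. 117.]
fix_out_L [460. 153.]
fix_out_R [465. 115.]
jaw_in_L [545. 165.]
jaw_in_R [550. 127.]
flF [474.  80.]
flJ [581.  99.]
flJ2 [569.  93.]
S fix_outL [464. 157.]
S fix_outR [469. 115.]
S fix_inL [486. 153.]
S fix_inR [490. 116.]
S flF [469.  82.]
S jaw_inR [551. 129.]
S jaw_inL [546. 164.]
S jaw_outL [569. 167.]
S jaw_outR [574. 129.]
tray [ 605. -345.]
tray [ 608. -475.]
tray [ 391. -485.]
tray [ 387. -349.]
```

```bash
python3 -m jog '15 -46 0 0 0 -0.055 0;15 -46 0 0 0 -0.055 0;15 -47 0 0 0 -0.055 0;15 -47 0 0 0 -0.055 0;15 -47 0 0 0 -0.055 0;15 -47 0 0 0 -0.055 0;15 -47 0 0 0 -0.055 0;15 -47 0 0 0 -0.055 0' 30; python3 -m jog '16 -47 0 0 0 -0.055 0;16 -47 0 0 0 -0.055 0;16 -47 0 0 0 -0.055 0;16 -47 0 0 0 -0.055 0;16 -47 0 0 0 -0.055 0;15 -46 -30 0 0 -0.053 0;0 0 -30 0 0 0 0;0 0 0 0 0 0 0'; python3 - <<'E'
from h import *
s=monitor.get_state();print(s['position'],s['orientation'],s['joint_pos'])
E
```

```text
time: 1.1
position: [0.3491, 0.179, 0.2311]
orientation: [-3.142, 0.0, -0.833]
force: [0.5, 0.9, -0.2]
width: 0.0853
gripper_force: 0.0
time: 2.1
position: [0.4426, -0.101, 0.1686]
orientation: [3.136, 0.002, -1.161]
force: [-1.9, 0.4, 0.8]
width: 0.0853
gripper_force: 0.0
[ 0.44261325 -0.10100066  0.16860226] [ 3.13644265e+00  1.92911866e-03 -1.16116630e+00] [ 2.22483222e-01 -3.57522504e-01 -3.80977404e-01 -9.37373647e-04
 -1.55276044e+00  1.87171217e-01]
```

```bash
python3 -m jog '1 0 -50 0 0 0 0;0 0 -50 0 0 0 0;0 0 -45 0 0 0 0;0 0 -23 0 0 0 0;0 0 0 0 0 0 255;0 0 0 0 0 0 255;0 0 0 0 0 0 255;0 0 0 0 0 0 255' 30; python3 - <<'E'
from h import *
s=monitor.get_state();print(s['position'],s['width'],s['gripper_force'],s['force'])
E
```

```text
time: 3.1
position: [0.4467, -0.1001, 0.0058]
orientation: [-3.138, -0.001, -1.159]
force: [-1.2, 2.0, 7.2]
width: 0.0496
gripper_force: 34.0
[ 0.44671751 -0.10014264  0.00575005] 0.049593996528394996 33.992523550987244 [-1.1761696   1.99067651  7.15586612]
```

```bash
python3 -m jog '0 0 40 0 0 0 255;0 0 40 0 0 0 255;20 42 0 0 0 -0.075 255;20 42 0 0 0 -0.075 255;20 42 0 0 0 -0.075 255;19 41 0 0 0 -0.066 255;0 0 0 0 0 0 255;0 0 0 0 0 0 255'; python3 - <<'E'
from h import *
s=monitor.get_state();print(s['position'],s['orientation'],s['width'],s['gripper_force'],s['force'])
c=snap('top');cv2.imwrite('pics/t1.png',cv2.resize(c['color'][130:250,180:300],(600,600),interpolation=cv2.INTER_CUBIC)[:,:,::-1])
E
```

```text
time: 4.1
position: [0.5239, 0.0665, 0.0834]
orientation: [3.141, -0.0, -1.45]
force: [-0.5, -0.9, -0.9]
width: 0.0492
gripper_force: 33.0
[0.52393152 0.06647481 0.08340281] [ 3.14127948e+00 -3.28738521e-05 -1.45008591e+00] 0.04923156828111838 33.00343215465546 [-0.50626041 -0.93890548 -0.88435674]
```

View pics/t1.png

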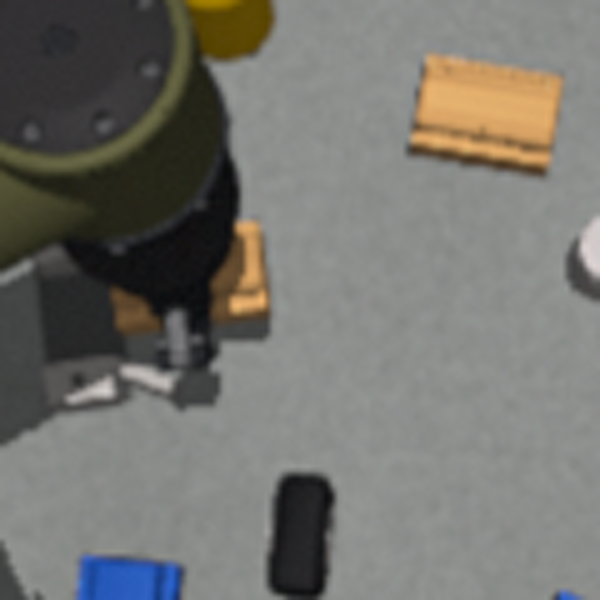

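```bash
python3 -m jog '2 -10 -30 0 0 0 255;0 0 -30 0 0 0 255;0 0 -17 0 0 0 255;0 0 0 0 0 0 255;0 0 0 0 0 0 60;0 0 0 0 0 0 60;0 0 0 0 0 0 60;0 0 40 0 0 0 60'; python3 -m jog '0 0 35 0 0 0 255;4 -35 0 0 0 0 255;4 -35 0 0 0 0 255;0 0 0 0 0 0 255;0 0 -30 0 0 0 255;0 0 -30 0 0 0 255;0 0 -7 0 0 0 255;0 0 0 0 0 0 255'; python3 - <<'E'
from h import *
s=monitor.get_state();print(s['position'],s['orientation'],s['width'],s['force'])
c=snap('top');
for p,r in blanks(c): print(np.round(p).tolist(),np.round(r[0]))
c=snap('scene');cv2.imwrite('pics/s1.png',cv2.resize(c['color'][150:290,200:360],None,fx=4,fy=4,interpolation=cv2.INTER_CUBIC)[:,:,::-1])
E
```

```text
time: 5.15
position: [0.5239, 0.0559, 0.0436]
orientation: [3.135, -0.001, -1.451]
force: [1.2, -0.6, 1.0]
width: 0.0652
gripper_force: 0.0
time: 6.15
position: [0.5343, -0.0132, 0.0147]
orientation: [3.142, -0.001, -1.45]
force: [0.1, 0.2, 0.3]
width: 0.0005
gripper_force: 0.0
[ 0.53429147 -0.01324714  0.01472675] [ 3.14155384e+00 -5.01653422e-04 -1.45017174e+00] 0.00047952373641125525 [0.05607179 0.16200174 0.34916491]
[[5.0, -449.0], [281.0, -459.0], [285.0, -351.0], [9.0, -341.0]] [ 145. -400.]
[[418.0, -261.0], [476.0, -292.0], [516.0, -218.0], [459.0, -187.0]] [ 467. -240.]
[[604.0, -138.0], [661.0, -148.0], [676.0, -65.0], [619.0, -55.0]] [ 640. -102.]
[[644.0, -208.0], [692.0, -349.0], [723.0, -338.0], [675.0, -197.0]] [ 683. -273.]
```

View pics/s1.png

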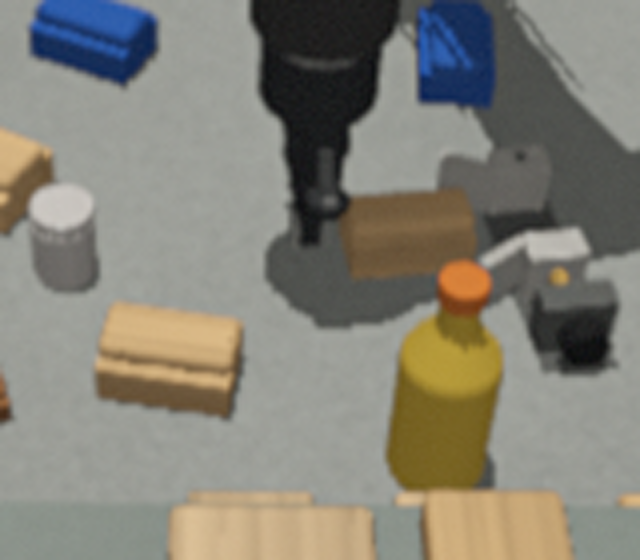

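```bash
python3 -m jog '-2 16 0 0 0 0 255;-2 16 0 0 0 0 255;-2 16 0 0 0 0 255;-2 16 0 0 0 0 255;-2 12 0 0 0 0 255;-1 12 0 0 0 0 255;-1 12 0 0 0 0 255;-1 12 0 0 0 0 255'; python3 - <<'E'
from h import *
s=monitor.get_state();print(s['position'],s['orientation'],s['width'],s['force'],s['moment'])
c=snap('scene');cv2.imwrite('pics/s2.png',cv2.resize(c['color'][130:270,260:420],None,fx=4,fy=4,interpolation=cv2.INTER_CUBIC)[:,:,::-1])
E
```

```text
time: 7.25
position: [0.521, 0.0992, 0.0143]
orientation: [3.141, -0.0, -1.451]
force: [0.1, -0.1, 1.4]
width: 0.0
gripper_force: 0.6
[0.52103004 0.09922782 0.01425264] [ 3.14145057e+00 -7.01634209e-05 -1.45095437e+00] 1.8530161277395864e-05 [ 0.10256621 -0.076794    1.3648296 ] [-0.39565451 -0.06101913 -0.00956952]
```

View pics/s2.png

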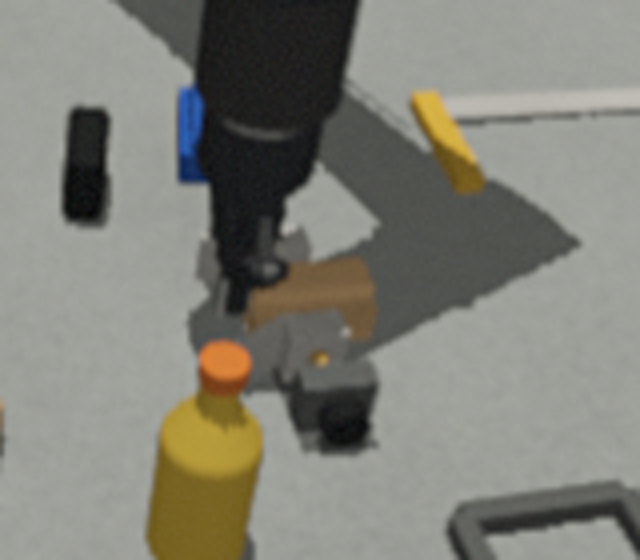

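```bash
python3 -m jog '-2 14 0 0 0 0 255;-2 14 0 0 0 0 255;-1 14 0 0 0 0 255;-2 14 0 0 0 0 255;-2 14 0 0 0 0 255;-1 12 0 0 0 0 255;0 0 0 0 0 0 255;0 0 0 0 0 0 255'; python3 -m jog '0 0 45 0 0 0 255;0 0 50 0 0 0 100;2 -40 0 0 0 0 0;2 -45 0 0 0 -0.05 0;2 -45 0 0 0 -0.05 0;2 -45 0 0 0 -0.05 0;2 -45 0 0 0 -0.05 0;0 -40 0 0 0 -0.05 0'; python3 - <<'E'
from h import *
s=monitor.get_state();print(s['position'],s['orientation'],s['width'],s['force'],s['moment'])
c=snap('top','t3.png')
for p,r in blanks(c): print(np.round(p).tolist(),np.round(r[0]))
h=cv2.cvtColor(c['color'],cv2.COLOR_RGB2HSV);m=cv2.inRange(h,(22,120,60),(32,255,255))
n,l,st,ce=cv2.connectedComponentsWithStats(m)
for i in range(1,n):
    if st[i,4]>60: print(ce[i],onz(c,*ce[i],.08).round(3))
E
```

```text
time: 8.3
position: [0.5111, 0.1805, 0.0143]
orientation: [3.142, 0.0, -1.451]
force: [-0.2, -0.2, 0.7]
width: -0.0001
gripper_force: 0.0
time: 9.3
position: [0.5209, -0.0815, 0.1094]
orientation: [-3.141, 0.0, -1.703]
force: [0.4, 0.8, 0.0]
width: 0.0854
gripper_force: 0.0
[ 0.52085794 -0.08150034  0.10944549] [-3.14126252e+00  5.93842541e-05 -1.70345431e+00] 0.08535958949456744 [0.40882685 0.84904006 0.04325499] [-0.0363714  -0.0300988  -0.01859681]
[[5.0, -449.0], [281.0, -459.0], [285.0, -351.0], [9.0, -341.0]] [ 145. -400.]
[[418.0, -261.0], [476.0, -292.0], [516.0, -218.0], [459.0, -187.0]] [ 467. -240.]
[[643.0, -208.0], [692.0, -349.0], [723.0, -338.0], [674.0, -197.0]] [ 683. -273.]
[222.78798587 124.85512367] [0.707 0.057 0.08 ]
[143.12393162 258.47435897] [0.322 0.271 0.08 ]
```

View pics/t3.png

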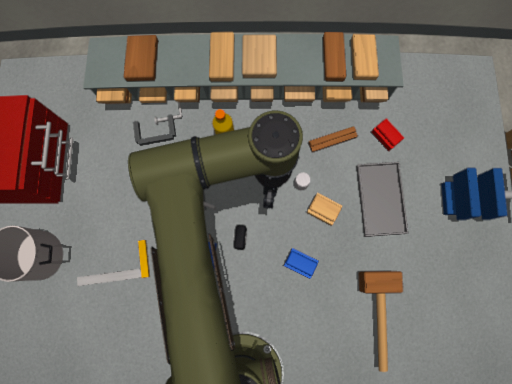

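```bash
python3 - <<'E'
from h import *
c=snap('scene');t=snap('top');s=monitor.get_state();p=s['position'];print(p)
print('top proj z=.2..5',[proj(t,[p[0],p[1],z]).round(0).tolist() for z in (.2,.3,.4,.5)])
for z in np.arange(.1,.5,.04):
    u,v=proj(c,[p[0],p[1],z]);print(round(z,2),round(u),round(v),c['color'][int(v),int(u)])
# olive lateral link lower boundary in scene columns
h=cv2.cvtColor(c['color'],cv2.COLOR_RGB2HSV)
m=cv2.inRange(h,(22,50,20),(45,255,200))
for u in range(200,400,10):
    v=np.where(m[:,u])[0];print(u,v.min() if len(v) else None,v.max() if len(v) else None,end='; ')
E
```

```text
[ 0.52075161 -0.08145448  0.1092442 ]
top proj z=.2..5 [[272.0, 177.0], [273.0, 167.0], [274.0, 155.0], [275.0, 138.0]]
0.1 252 182 [94 94 90]
0.14 252 170 [24 25 26]
0.18 252 157 [35 36 39]
0.22 252 144 [26 29 29]
0.26 252 130 [75 76 72]
0.3 253 115 [32 32 31]
0.34 253 99 [31 31 28]
0.38 253 82 [28 26 29]
0.42 254 64 [55 56 39]
0.46 254 46 [52 53 36]
200 None None; 210 None None; 220 None None; 230 15 70; 240 24 77; 250 26 79; 260 25 78; 270 23 126; 280 23 127; 290 22 125; 300 21 271; 310 0 271; 320 0 269; 330 0 357; 340 0 64; 350 9 63; 360 17 62; 370 16 167; 380 25 49; 390 None None;
```

```bash
python3 -m jog '40 -7 0 0 0 -0.042 0;40 -7 0 0 0 0 0;40 -6 0 0 0 0 0;0 0 0 0 0 0 0;0 0 -45 0 0 0 0;0 0 -40 0 0 0 0;0 0 -20 0 0 0 0;0 0 0 0 0 0 255' 30; python3 -m jog '0 0 0 0 0 0 255;0 0 0 0 0 0 255;0 0 0 0 0 0 255;0 0 0 0 0 0 255'; python3 - <<'E'
from h import *
s=monitor.get_state();print(s['position'],s['orientation'],s['width'],s['gripper_force'],s['force'])
E
```

```text
time: 10.45
position: [0.6402, -0.0992, 0.0034]
orientation: [3.139, -0.001, -1.742]
force: [0.3, -0.2, 1.2]
width: 0.0696
gripper_force: 0.0
time: 10.95
position: [0.6423, -0.0994, 0.0065]
orientation: [-3.139, 0.0, -1.742]
force: [-0.5, 1.9, 6.6]
width: 0.0564
gripper_force: 35.3
[ 0.64226631 -0.09935406  0.00645709] [-3.13859437e+00  3.93375646e-04 -1.74245015e+00] 0.05644139666444946 35.305320024490356 [-0.45103205  1.94276531  6.58552147]
```

```bash
python3 -m jog '0 0 40 0 0 0 255;0 0 40 0 0 0 255;-30 30 0 0 0 0.06 255;-30 40 0 0 0 0.08 255;-30 43 0 0 0 0.08 255;-26 43 0 0 0 0.072 255;0 0 0 0 0 0 255;0 0 -30 0 0 0 255'; python3 -m jog '0 0 -30 0 0 0 255;0 0 -17 0 0 0 255;0 0 0 0 0 0 255;0 0 0 0 0 0 255'; python3 - <<'E'
from h import *
s=monitor.get_state();print(s['position'],s['orientation'],s['width'],s['gripper_force'],s['force'])
E
```

```text
time: 11.95
position: [0.5269, 0.0574, 0.0568]
orientation: [-3.136, 0.001, -1.45]
force: [0.7, -0.4, -1.6]
width: 0.0567
gripper_force: 34.5
time: 12.45
position: [0.5256, 0.0563, 0.0077]
orientation: [-3.141, 0.0, -1.451]
force: [-0.2, 0.2, -0.4]
width: 0.0564
gripper_force: 36.0
[0.52558052 0.05632345 0.00769972] [-3.14096181e+00  6.44121619e-06 -1.45135308e+00] 0.05643954368625251 35.96582472324371 [-0.16361434  0.20678686 -0.38139798]
```

```bash
python3 -m jog '0 0 -1 0 0 0 30;0 0 0 0 0 0 30;0 0 0 0 0 0 30;0 0 40 0 0 0 30;0 0 35 0 0 0 255;4 -35 0 0 0 0 255;4 -35 0 0 0 0 255;0 0 0 0 0 0 255'; python3 -m jog '0 0 -30 0 0 0 255;0 0 -30 0 0 0 255;0 0 -7 0 0 0 255;-2 16 0 0 0 0 255;-2 16 0 0 0 0 255;-1 10 0 0 0 0 255;-1 6 0 0 0 0 255;-1 6 0 0 0 0 255';python3 -m jog '-1 6 0 0 0 0 255;0 4 0 0 0 0 255;-1 4 0 0 0 0 255;0 0 0 0 0 0 255'; python3 - <<'E'
from h import *
s=monitor.get_state();print(s['position'],s['orientation'],s['width'],s['gripper_force'],s['force'])
c=snap('top');
for p,r in blanks(c): print(np.round(p).tolist(),np.round(r[0]))
E
```

```text
time: 13.45
position: [0.5331, -0.0151, 0.0814]
orientation: [3.142, -0.0, -1.453]
force: [-0.5, 0.6, -0.2]
width: 0.0022
gripper_force: 0.0
time: 14.45
position: [0.5262, 0.0409, 0.0146]
orientation: [-3.141, -0.0, -1.451]
force: [0.5, -0.6, 1.3]
width: -0.0002
gripper_force: 0.6
time: 14.95
position: [0.5239, 0.0549, 0.014]
orientation: [3.141, 0.0, -1.451]
force: [0.2, -0.5, 0.0]
width: 0.0001
gripper_force: 0.0
[0.52389437 0.05487292 0.01404342] [ 3.14119756e+00  3.65403822e-04 -1.45057227e+00] 6.348821443210141e-05 0.0 [ 0.18910275 -0.48011523  0.00270064]
[[5.0, -449.0], [281.0, -459.0], [285.0, -351.0], [9.0, -341.0]] [ 145. -400.]
[[418.0, -261.0], [476.0, -292.0], [516.0, -218.0], [458.0, -187.0]] [ 467. -240.]
[[644.0, -208.0], [692.0, -349.0], [723.0, -338.0], [675.0, -197.0]] [ 683. -273.]
```

```bash
python3 -m jog '-1 6 0 0 0 0 255;0 6 0 0 0 0 255;-1 6 0 0 0 0 255;-1 6 0 0 0 0 255;-1 6 0 0 0 0 255'; python3 -m jog '-1 8 0 0 0 0 255;-1 8 0 0 0 0 255;-1 8 0 0 0 0 255;-1 8 0 0 0 0 255;-1 8 0 0 0 0 255'; python3 - <<'E'
from h import *
s=monitor.get_state();print(s['position'],s['orientation'],s['force'])
E
```

```text
time: 15.62
position: [0.5201, 0.0849, 0.0144]
orientation: [-3.141, -0.0, -1.451]
force: [1.1, -2.0, -0.1]
width: 0.0003
gripper_force: 0.5
time: 16.25
position: [0.515, 0.1249, 0.0144]
orientation: [3.141, -0.0, -1.451]
force: [0.2, -1.5, 1.8]
width: -0.0001
gripper_force: 1.1
[0.51496447 0.12492161 0.01439201] [ 3.14130327e+00 -2.98905263e-04 -1.45083874e+00] [ 0.17690825 -1.47775526  1.76437816]
```

```bash
python3 -m jog '-1 12 0 0 0 0 255;0 12 0 0 0 0 255;-1 12 0 0 0 0 255;0 12 0 0 0 0 255;-1 10 0 0 0 0 255;0 6 0 0 0 0 255;0 0 0 0 0 0 255;0 0 45 0 0 0 255'; python3 -m jog '0 0 50 0 0 0 100;0 -45 0 0 0 -0.05 0;0 -50 0 0 0 -0.08 0;0 -50 0 0 0 -0.08 0;0 -50 0 0 0 -0.08 0;-8 -50 0 0 0 -0.08 0;-10 -50 0 0 0 -0.08 0;-10 -50 0 0 0 -0.08 0'; python3 -m jog '-10 -50 0 0 0 -0.09 0;-6 -34 -20 0 0 0 0;0 0 0 0 0 0 0'; python3 - <<'E'
from h import *
s=monitor.get_state();print(s['position'],s['orientation'],s['force'])
c=snap('top');
for p,r in blanks(c): print(np.round(p).tolist(),np.round(r[0]))
E
```

```text
time: 17.25
position: [0.5096, 0.1874, 0.0555]
orientation: [3.134, -0.003, -1.451]
force: [1.0, 0.8, 0.1]
width: 0.0
gripper_force: 0.0
time: 18.25
position: [0.4836, -0.1579, 0.1092]
orientation: [-3.141, 0.001, -1.983]
force: [-0.6, -0.6, -1.1]
width: 0.0853
gripper_force: 0.0
time: 18.62
position: [0.4663, -0.2419, 0.087]
orientation: [3.138, -0.0, -2.075]
force: [-0.2, -0.4, 0.8]
width: 0.0854
gripper_force: 0.0
[ 0.46633389 -0.24192472  0.08704363] [ 3.13809478e+00 -2.00394822e-04 -2.07460860e+00] [-0.17274614 -0.37772936  0.79889645]
[[5.0, -449.0], [281.0, -459.0], [285.0, -351.0], [9.0, -341.0]] [ 145. -400.]
[[463.0, 365.0], [483.0, 198.0], [541.0, 205.0], [520.0, 372.0]] [502. 285.]
[[644.0, -209.0], [692.0, -349.0], [723.0, -338.0], [675.0, -198.0]] [ 684. -273.]
```

```bash
python3 -m jog '2 2 -40 0 0 0 0;0 0 -30 0 0 0 0;0 0 -14 0 0 0 0;0 0 0 0 0 0 0;0 0 0 0 0 0 255;0 0 0 0 0 0 255;0 0 0 0 0 0 255;0 0 0 0 0 0 255' 30; python3 - <<'E'
from h import *
s=monitor.get_state();print(s['position'],s['orientation'],s['width'],s['gripper_force'],s['force'])
E
```

```text
time: 19.68
position: [0.4713, -0.2386, 0.0071]
orientation: [-3.139, 0.001, -2.07]
force: [-1.4, 2.1, 5.7]
width: 0.0641
gripper_force: 35.5
[ 0.4712854  -0.23864808  0.00712946] [-3.13880317e+00  7.02546981e-04 -2.07041249e+00] 0.06405231356644796 35.488330721855164 [-1.39184213  2.1018045   5.66431708]
```

Blank_2 measures 64 mm, wider than any jaw setting allows. I'll still try it gently in the gauge, holding it behind its centre.

```bash
python3 -m jog '0 0 0 0 0 0 0;0 0 0 0 0 0 0;-7 -13 0 0 0 0 0;0 0 0 0 0 0 0;0 0 0 0 0 0 255;0 0 0 0 0 0 255;0 0 0 0 0 0 255;0 0 0 0 0 0 255' 45; python3 -m jog '0 0 50 0 0 0 255;0 0 45 0 0 0 255;10 42 0 0 0 0.09 255;10 42 0 0 0 0.09 255;10 42 0 0 0 0.09 255;10 42 0 0 0 0.09 255;10 42 0 0 0 0.09 255;10 42 0 0 0 0.09 255'; python3 -m jog '6 41 0 0 0 0.08 255;0 0 0 0 0 0 255;0 0 0 0 0 0 255'; python3 - <<'E'
from h import *
s=monitor.get_state();print(s['position'],s['orientation'],s['width'],s['gripper_force'],s['force'],s['moment'])
E
```

```text
time: 20.68
position: [0.4633, -0.2515, 0.0055]
orientation: [-3.141, -0.0, -2.071]
force: [-0.2, -0.8, 2.9]
width: 0.0638
gripper_force: 51.8
time: 21.68
position: [0.5227, 0.0022, 0.0995]
orientation: [3.14, 0.0, -1.528]
force: [0.9, -0.2, -1.5]
width: 0.0643
gripper_force: 51.5
time: 22.05
position: [0.5286, 0.0415, 0.0995]
orientation: [3.14, -0.0, -1.451]
force: [0.1, -0.1, -1.3]
width: 0.064
gripper_force: 51.5
[0.52861364 0.04149948 0.09952933] [ 3.14008077e+00 -1.56640802e-04 -1.45078138e+00] 0.06399987434138622 51.48336946964264 [ 0.12611578 -0.12035575 -1.30539533] [-0.10451429  0.02268399 -0.02188803]
```

```bash
python3 -m jog '0 0 -45 0 0 0 255;0 0 -35 0 0 0 255;0 0 -12 0 0 0 255;0 0 0 0 0 0 255;-1 6 0 0 0 0 255;0 3 0 0 0 0 255;-1 3 0 0 0 0 255;0 2 0 0 0 0 255'; for i in 1; do python3 -m jog '0 0 0 0 0 0 255'; done
```

```text
time: 23.05
position: [0.5271, 0.0559, 0.0085]
orientation: [-3.141, 0.0, -1.45]
force: [-0.8, -0.4, -1.0]
width: 0.0639
gripper_force: 51.7
time: 23.18
position: [0.5271, 0.0557, 0.0083]
orientation: [-3.142, -0.0, -1.45]
force: [-0.3, 0.5, -1.9]
width: 0.0637
gripper_force: 51.7
```

```bash
python3 -m jog '0 2 0 0 0 0 255;0 1 0 0 0 0 255;0 0 0 0 0 0 255'
```

```text
time: 23.55
position: [0.5271, 0.0585, 0.0082]
orientation: [3.141, -0.0, -1.451]
force: [0.2, 0.9, -2.1]
width: 0.064
gripper_force: 51.7
```

```bash
python3 -m jog '0 2 0 0 0 0 255;0 0 0 0 0 0 255' | grep force:; python3 -m jog '0 1 0 0 0 0 255;0 0 0 0 0 0 255'| grep force:
```

```text
force: [-1.0, 0.4, -1.5]
gripper_force: 51.7
force: [-0.6, -1.4, -1.4]
gripper_force: 51.7
```

```bash
python3 -m jog '0 1 0 0 0 0 255;0 0 0 0 0 0 255'
```

```text
time: 24.3
position: [0.5271, 0.0626, 0.0083]
orientation: [3.142, -0.0, -1.451]
force: [-0.3, -0.3, -1.5]
width: 0.0641
gripper_force: 51.7
```

```bash
python3 -m jog '0 1 0 0 0 0 255;0 0 0 0 0 0 255' | grep force:
```

```text
force: [-0.1, -1.1, -1.6]
gripper_force: 51.7
```

```bash
python3 -m jog '0 1 0 0 0 0 255;0 0 0 0 0 0 255' | grep force:
```

```text
force: [0.6, 0.5, -0.6]
gripper_force: 51.7
```

```bash
python3 -m jog '0 1 0 0 0 0 255;0 0 0 0 0 0 255'
```

```text
time: 25.05
position: [0.5273, 0.0654, 0.0084]
orientation: [-3.141, -0.0, -1.451]
force: [1.8, -1.6, -2.3]
width: 0.0639
gripper_force: 51.7
```

```bash
python3 -m jog '0 1 0 0 0 0 255;0 0 0 0 0 0 255' | grep ' \[\|^force'
```

```text
position: [0.5275, 0.0662, 0.0085]
orientation: [-3.141, -0.001, -1.451]
force: [3.4, -3.8, -2.0]
```

```bash
python3 -m jog '0 1 0 0 0 0 255;0 0 0 0 0 0 255' | grep ' \[\|^force'
```

```text
position: [0.5275, 0.0664, 0.0086]
orientation: [-3.141, -0.002, -1.451]
force: [3.2, -6.9, -2.1]
```

```bash
python3 -m jog '1 -10 0 0 0 0 255;1 -10 30 0 0 0 255;0 0 50 0 0 0 255;0 0 30 0 0 0 255;-2 -45 0 0 0 -0.02 255;-4 -45 0 0 0 -0.02 255;-4 -48 0 0 0 -0.02 255;-4 -48 0 0 0 -0.02 255'; python3 -m jog '-4 -48 0 0 0 -0.014 255;-4 -48 0 0 0 0 255;-4 -48 0 0 0 0 255;-3 -48 0 0 0 0 255;-2 -48 0 0 0 0 255;0 -49 0 0 0 0 255;0 0 0 0 0 0 255;0 0 0 0 0 0 255'; python3 - <<'E'
from h import *
s=monitor.get_state();print(s['position'],s['orientation'],s['force'])
E
```

```text
time: 26.55
position: [0.5145, -0.1396, 0.1181]
orientation: [3.141, 0.001, -1.531]
force: [0.8, -0.8, -1.7]
width: 0.0641
gripper_force: 51.7
time: 27.55
position: [0.4978, -0.4272, 0.1175]
orientation: [3.141, 0.001, -1.545]
force: [-0.3, -0.3, -1.8]
width: 0.0643
gripper_force: 51.7
[ 0.49776212 -0.42721387  0.1174843 ] [ 3.14085509e+00  1.38604307e-03 -1.54529105e+00] [-0.30146438 -0.28478994 -1.7757465 ]
```

```bash
python3 -m jog '0 0 -45 0 0 0 255;0 0 -40 0 0 0 255;0 0 -15 0 0 0 255;0 0 -5 0 0 0 255;0 0 0 0 0 0 255' ; python3 -m jog '0 0 0 0 0 0 20;0 0 0 0 0 0 20;0 0 0 0 0 0 20;0 0 40 0 0 0 20;0 0 50 0 0 0 20;0 0 50 0 0 0 20;-40 40 0 0 0 0 20;-40 50 0 0 0 0 20'; python3 -m jog '-40 50 0 0 0 0 20;-20 50 0 0 0 0 20;0 0 0 0 0 0 20;0 0 0 0 0 0 20'; python3 - <<'E'
from h import *
c=snap('top','t9.png')
for p,r in blanks(c): print(np.round(p).tolist(),np.round(r[0]))
s=monitor.get_state();print(s['position'],s['qvel'])
E
```

```text
time: 28.18
position: [0.499, -0.4277, 0.015]
orientation: [-3.14, -0.001, -1.544]
force: [-0.5, -0.8, -2.1]
width: 0.0638
gripper_force: 51.6
time: 29.18
position: [0.4184, -0.3383, 0.1536]
orientation: [-3.141, -0.0, -1.546]
force: [0.1, 1.1, 1.8]
width: 0.0785
gripper_force: 0.0
time: 29.68
position: [0.3604, -0.24, 0.1539]
orientation: [-3.14, -0.0, -1.544]
force: [0.5, -0.5, -0.3]
width: 0.0791
gripper_force: 0.0
[[5.0, -449.0], [281.0, -459.0], [285.0, -351.0], [9.0, -341.0]] [ 145. -400.]
[[483.0, -461.0], [531.0, -461.0], [531.0, -374.0], [483.0, -374.0]] [ 507. -418.]
[[463.0, 365.0], [483.0, 198.0], [541.0, 205.0], [520.0, 372.0]] [502. 285.]
[[644.0, -208.0], [692.0, -349.0], [723.0, -338.0], [675.0, -197.0]] [ 683. -273.]
[ 0.36030363 -0.24027917  0.15348774] [-1.34191666e-02  2.72927543e-02  7.29659493e-03 -2.23688488e-03
 -9.53598043e-05  3.30340520e-05]
```

View pics/t9.png

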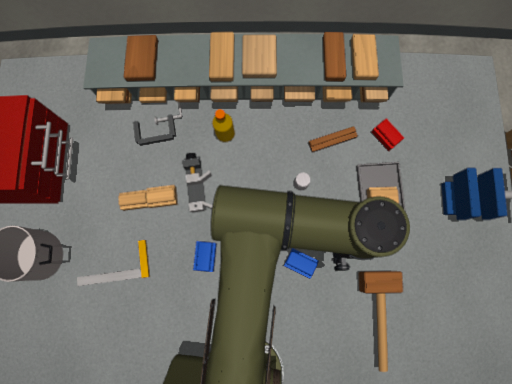

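The two passing blanks lie clear of the gauge's far end at (148,197). Blank_2 is in the tray at (384,193), partly hidden by the arm, so I'll move the arm away and confirm it.

```bash
python3 -m jog '10 50 0 0 0 0 20;10 50 0 0 0 0 20;10 50 0 0 0 0 20;0 50 0 0 0 0 20;0 0 0 0 0 0 20;0 0 0 0 0 0 20'; python3 - <<'E'
from h import *
c=snap('top')
for p,r in blanks(c,.035): print(np.round(p).tolist(),np.round(r[1]))
s=snap('scene')
for p,r in blanks(s,.035): print('s',np.round(p).tolist(),np.round(r[1]))
E
```

```text
time: 30.48
position: [0.3903, -0.0404, 0.153]
orientation: [3.14, -0.001, -1.545]
force: [0.2, -0.8, 0.7]
width: 0.0788
gripper_force: 0.0
[[6.0, -447.0], [281.0, -458.0], [285.0, -350.0], [10.0, -339.0]] [108. 275.]
[[464.0, -459.0], [530.0, -459.0], [530.0, -373.0], [464.0, -373.0]] [86. 66.]
[[462.0, 363.0], [483.0, 197.0], [540.0, 204.0], [519.0, 370.0]] [ 58. 168.]
[[642.0, -207.0], [690.0, -348.0], [721.0, -337.0], [673.0, -197.0]] [ 33. 148.]
s [[992.0, -216.0], [1001.0, -216.0], [1004.0, -129.0], [995.0, -129.0]] [88.  9.]
s [[991.0, 418.0], [992.0, 353.0], [1008.0, 354.0], [1007.0, 418.0]] [16. 65.]
s [[990.0, -324.0], [1006.0, -325.0], [1009.0, -248.0], [993.0, -247.0]] [77. 17.]
s [[990.0, -433.0], [1006.0, -434.0], [1009.0, -366.0], [993.0, -365.0]] [68. 17.]
s [[961.0, 18.0], [1007.0, 17.0], [1008.0, 96.0], [961.0, 96.0]] [78. 47.]
s [[962.0, -130.0], [962.0, -209.0], [988.0, -209.0], [987.0, -130.0]] [26. 79.]
s [[960.0, 242.0], [1007.0, 241.0], [1009.0, 325.0], [961.0, 326.0]] [83. 47.]
s [[897.0, 10.0], [909.0, -100.0], [937.0, -97.0], [925.0, 13.0]] [ 28. 111.]
s [[761.0, 308.0], [921.0, 307.0], [922.0, 473.0], [762.0, 474.0]] [166. 161.]
s [[758.0, -337.0], [928.0, -341.0], [930.0, -265.0], [759.0, -262.0]] [ 76. 171.]
s [[748.0, 118.0], [752.0, 32.0], [940.0, 41.0], [936.0, 127.0]] [188.  87.]
s [[756.0, -361.0], [757.0, -441.0], [934.0, -439.0], [933.0, -359.0]] [176.  80.]
s [[665.0, -209.0], [713.0, -345.0], [744.0, -334.0], [697.0, -198.0]] [ 33. 144.]
s [[472.0, 364.0], [494.0, 192.0], [555.0, 200.0], [533.0, 372.0]] [ 62. 174.]
s [[466.0, -370.0], [468.0, -460.0], [560.0, -458.0], [558.0, -368.0]] [92. 90.]
s [[298.0, 285.0], [301.0, 260.0], [417.0, 274.0], [413.0, 300.0]] [116.  26.]
s [[61.0, -353.0], [63.0, -463.0], [240.0, -460.0], [238.0, -350.0]] [178. 110.]
```

Blank_2 appears as 86 x 66 mm at (497,-416), flat and inside the tray.

```bash
python3 -c "from plant import order; print(order.sign_off())"
```

```text
the job is handed in; nothing more can be done
None
```

The job is handed in at about 30.5 s on the clock: blank_3 (about 49 mm) and blank_1 (about 56 mm) went through the gauge and lie clear of its far end, and blank_2 (about 64 mm) jammed in the flare and lies flat in the tray.

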